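# Light the gas under the casserole

### The arm

A 6-joint arm with a two-finger parallel gripper is mounted at the origin on a cart in front of the work surface, level with it; the furniture and walls round the work are solid. World frame = base frame: x ahead of the robot, y to its left, z up, the work surface at z = 0. Lengths are in m, angles in rad, forces in N, time in s.
With the tool pointing down it reaches from about 0.3 to 0.95 m from the base axis. Payload 3.1 kg.
Tool frame: the origin (TCP) lies midway between the tips of the shut fingers; the grasp point (between the pads) lies 19 mm behind it (robot.tcp_to_grasp is the distance from the TCP to the grasp point, in m); z points along the fingers, y is the line along which they close (so a half turn about z gives the same grasp; the last joint's range is limited). The gripper opens to 85 mm and grips with 20 to 120 N. Pads are 22 mm wide; open, the fingers measure 114 mm over their backs; the gripper's body (76 mm by 85 mm) begins 54 mm behind the grasp point. The pads swing forward as they close: fully open they stand 13 mm farther back than shut.
Start: joints at [-1.281, 0.308, 1.634, -0, 1.2, -0.07], TCP at [0.22, -0.585, 0.231] pointing down, gripper open.
Joint ranges: [-3.06, 3.06], [-0.79, 1.96], [0.05, 2.63], [-1.19, 4.34], [0.05, 2.64], [-2.94, 2.94]. Speed limits (rad/s): [2.79, 2.79, 3.14, 3.14, 3.14, 3.14].

### API

Orientations are given as a unit quaternion [w, x, y, z].
In Python, from station import robot, viewer, finder gives the robot as it stands.
- The arm moves only by the tool carry_out, never from a script. Its argument "deltas" is a list of rows, each a list of 7 numbers: the shift along the tool's x, y, z in m, then the turn, a rotation vector about the tool's x, y, z in degrees, then the opening in per cent of the stroke, from 0 (shut) to 100 (fully open). A call has 1 to 5 rows; each row shifts and turns the commanded pose from where the row before left it, along the tool's axes as they then stand; what a row does not reach is not made up. A row lasts 1/8 s, in which the tool goes at most 62.5 mm and 10.7 degrees, less where a joint would pass 70% of its speed; a pose out of reach is approached as far as the arm can. A call is refused whole if a number of a shift passes 0.0625 or a number of a turn 10.7, either way. A call with a gripper value outside its range is refused whole. The fingers move at their own pace and stop on an object; the grip force is fixed at half the most. Time passes only in rows, so rows that do not move let the fingers close. It gives the time, the measured TCP pose, the force, the opening and the grip force at its end, in the units of the state.
- robot.observe(): the state, without advancing time (a new reading comes with each control period).
- viewer.snapshot(name): name is "scene" or "top" or "wrist"; returns a dict with "frame" (400x640x3 uint8, blue, green, red), "mtx" (3x3 intrinsics, pixels), "k1" (the pictures are not rectified: a ray, as slopes to the right and down, at radius r is drawn at 1 + k1 r^2 times it, then the intrinsics apply), "rvec" (rotation vector, rad) and "tvec" (3), from world to camera coordinates, as OpenCV has them. Camera axes: x right, y down, z forward; pixel columns grow to the right and rows downward; lengths in m; the calibration is good to about 2 mm. A picture is of the moment at which its call begins. There is no depth.
- robot.job_done(): hands the job in; it is judged then, once.
Trained networks look in a picture, given as the dict that the camera call returned (one of the last four; its "shot" number tells which), for a name from the list of things; names that differ only in an ending like _2 or _b are one class to them, and where a whole thing is asked for, a point or a joint stands for the part that bears it (a point fixed in the world has none). Each returns a list of dicts, best first, with "p" (0 to 1); they miss things now and then, are a little off and sometimes report something else, mostly with a low value. They report only what shows in the picture. A call takes as long as a camera call.
- finder.look_for(picture, label): "at" ([x, y, z] in m, in world coordinates, good to about 4 mm: the middle of the surface that is visible of it).
- finder.trace(picture, label): "pixels" (400x640 bool, what is visible of it).
The state is a dict: "clock": time; "joint_pos": joint angles; "qvel": joint speeds; "tau": joint torques, N m; "ee_pos": TCP position; "orientation": TCP orientation; "ft_force": force on the tool from outside, world axes, zero at the start; "wrist_torque": the same for the moment, N m; "gripper_width": finger opening in m; "grasp_force": force on a finger pad.
Only numpy, scipy, OpenCV 4.12 (cv2) and the standard library are available. Lean on these libraries where they do the work, as an engineer would, in place of code of your own. Each camera call takes 0.05 s, during which the arm holds its last target. There are 200 camera calls.

### The job

Turn on the gas under the dark blue casserole. Take the knob of the burner that the casserole stands on, push it straight down against its spring and, keeping it pushed in, turn it anticlockwise past its safety stop as far as it goes, to the orange flame mark; then let go. Leave the other knob off and do not knock the casserole out of place.

Things in the scene. Friction and masses are not known exactly. Their poses are not given: they have to be found in the camera images.
- hob: Steel two-burner gas hob, fixed, 390 deep (x) by 540 wide (y), flat top at z = 50 mm; origin: centre of its underside; x away from the robot, y left, z up. Burners at x = 60, y = +135 (left) and -135 mm (right), pan supports' tops at z = 80. In front of each its own black knob, upright axis at x = -165, y = +135 (left knob) or -135 mm (right knob). Red dot: off; orange flame: on.
- casserole: Dark blue round casserole without lid, cream inside, 198 mm across, 261 mm over its two handles, 80 mm high; origin at the centre of its underside. It stands on the left or the right burner of the hob, underside 80 mm above the worktop; its grey-black lid lies on the other burner.
- left_knob (a joint): Turn of the left knob, rad: 0 off (as it starts), grows anticlockwise from above, 1.40 at the orange flame, ends at 1.45. Both knobs alike: round skirt 48 mm across, hob z = 60 to 65 mm, and on it a round fluted grip 38 mm across, z = 65 to 90 mm, with a white pointer line. At 0 the pointer points along the hob's x, away from the robot; at 1.45 to the left.
- right_knob (a joint): Turn of the right knob, same meaning. Both knobs: they go down 7 mm on a spring (3 N at first, 7 N fully in). Unpushed, the stop blocks the knob at about 0.15 rad (9 degrees) and fingers slip round it. Pushed in over 4 mm it turns past the stop; keep pushing until past 0.6 rad (35 degrees). From there it may come up and stays where it is left (light friction, 0.04 N m).

How it is judged:
At the end, for the whole second after the job is handed in: The knob on the casserole's side of the hob is turned to more than 1.2 rad (69 degrees; the flame mark is at 1.40 rad), the other knob is still off (less than 0.2 rad), and the casserole stands within 20 mm of where it started (((y of casserole in the frame of hob above 0 m and value of joint left_knob above 1.2 rad and value of joint right_knob below 0.2 rad) or (y of casserole in the frame of hob below 0 m and value of joint right_knob above 1.2 rad and value of joint left_knob below 0.2 rad)) and distance of casserole from where it was at the start of the episode below 0.02 m); the robot touches nothing.
It fails at once if the knob of the other burner is turned on (past 0.3 rad) ((y of casserole in the frame of hob above 0 m and value of joint right_knob above 0.3 rad) or (y of casserole in the frame of hob below 0 m and value of joint left_knob above 0.3 rad)).
It fails at once if the casserole is knocked more than 30 mm from its place or tipped by more than 0.3 rad (distance of casserole from where it was at the start of the episode above 0.03 m or angle between casserole's own z axis and vertical above 0.3 rad).
It also fails if it takes over 35 s, if anything falls off the work surface, if the arm or the gripper's body presses on something with over 40 N, if the wrist force passes 120 N, or if a joint passes its speed limit or range.

## Working session

There is one attempt and no reset: what is moved stays moved. The work goes in short steps, Python scripts to look and compute and a tool call to move; the robot and the scene stay as the last step left them, time stands still between calls to the robot, and variables do not carry over. Pictures are saved under pics/ and viewed, at most 10 in all, crops included, and the job is handed in when it is done.

Besides the shell and the picture viewer there is one more tool, called after "Call:" in YAML: its name, and indented under it one key for each argument. carry_out: Moves the arm, as the interface text tells. Its arguments: {"type":"object","properties":{"deltas":{"type":"array","items":{"type":"array","items":{"type":"number"}}}},"required":["deltas"]}

```bash
mkdir -p pics; python3 - <<'E'
from station import robot, viewer, finder
import cv2, numpy as np
for n in ["top","scene"]:
    p=viewer.snapshot(n); cv2.imwrite(f"pics/{n}0.png",p["frame"])
    for l in ["hob","casserole","left_knob","right_knob"]:
        print(n,l,[(np.round(d["at"],4),round(d["p"],2)) for d in finder.look_for(p,l)][:3])
o=robot.observe(); print(o)
E
```

```text
top hob [(array([0.5346, 0.0999, 0.0489]), 0.93)]
top casserole [(array([0.6937, 0.258 , 0.0831]), 0.6)]
top left_knob [(array([0.4614, 0.2589, 0.0885]), 0.77)]
top right_knob [(array([ 0.4406, -0.0023,  0.0857]), 0.58)]
scene hob [(array([ 5.242e-01, -5.000e-04,  5.310e-02]), 0.64)]
scene casserole [(array([0.6787, 0.2381, 0.1308]), 0.63)]
scene left_knob [(array([0.455 , 0.2501, 0.0793]), 0.89)]
scene right_knob [(array([ 0.4323, -0.0092,  0.0784]), 0.8)]
{'clock': 0.5, 'joint_pos': array([-1.28072502e+00,  3.08161852e-01,  1.63384520e+00,  2.32265373e-05,
        1.19970265e+00, -6.97012598e-02]), 'qvel': array([-0.00079344, -0.00038384, -0.00070549,  0.00042968,  0.00050199,
       -0.00250573]), 'tau': array([ 1.32040802e-05, -4.14808309e+01, -2.76721948e+01, -8.55473354e-05,
        2.45114199e-03,  4.58046827e-06]), 'ee_pos': array([ 0.22001154, -0.58496968,  0.23121188]), 'orientation': array([-5.93555825e-05,  9.83864797e-01,  1.78913550e-01,  4.32186004e-06]), 'ft_force': array([-0.47360326, -0.47102355, -0.42884763]), 'wrist_torque': array([ 0.02409935,  0.06154156, -0.01781141]), 'grasp_force': 0.0, 'gripper_width': 0.08578190088867028}
```

View pics/top0.png

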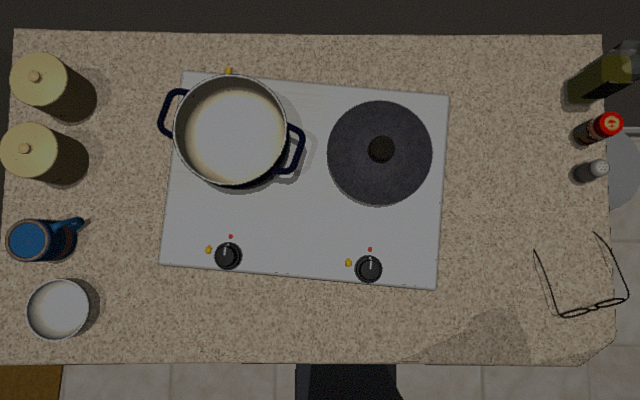

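The casserole, at pixel (230,130), is on the left burner, so the left knob at about (228,255) is the one to turn. The lid is on the right burner. Next I'll measure the knob position precisely.

```bash
cat > h.py <<'E'
from station import robot, viewer, finder
import cv2, numpy as np
def back(p,uv,z):
    d=np.array([p["k1"],0,0,0,0],float)
    n=cv2.undistortPoints(np.array(uv,float).reshape(-1,1,2),np.array(p["mtx"]),d)[:,0]
    R=cv2.Rodrigues(np.array(p["rvec"],float))[0]; c=-R.T@np.array(p["tvec"],float).ravel()
    r=np.c_[n,np.ones(len(n))]@R
    return c+r*((z-c[2])/r[:,2])[:,None]
E
python3 - <<'E'
from h import *
p=viewer.snapshot("top")
m=finder.trace(p,"hob")[0]["pixels"].astype(np.uint8)
c=max(cv2.findContours(m,0,cv2.CHAIN_APPROX_NONE)[0],key=cv2.contourArea)
w=back(p,cv2.convexHull(c)[:,0],0.05)[:,:2]
r=cv2.minAreaRect((w*1000).astype(np.float32)); print(r)
print(np.round(cv2.boxPoints(r)))
for l in ["left_knob","right_knob"]:
    k=finder.trace(p,l)[0]["pixels"]; v,u=np.nonzero(k)
    print(l,u.mean(),v.mean(),k.sum(),[back(p,[[u.mean(),v.mean()]],z)[0].round(4) for z in (.065,.08,.09)])
cv2.imwrite("pics/k.png",cv2.resize(p["frame"][220:300,180:280],None,fx=6,fy=6,interpolation=cv2.INTER_CUBIC))
E
```

```text
((613.6309204101562, 115.54136657714844), (537.1609497070312, 390.7946472167969), 84.99398803710938)
[[ 396. -135.]
 [ 785. -169.]
 [ 832.  366.]
 [ 442.  400.]]
left_knob 226.76688453159042 256.0065359477124 459 [array([0.4612, 0.2643, 0.065 ]), array([0.4615, 0.2614, 0.08  ]), array([0.4617, 0.2595, 0.09  ])]
right_knob 368.1280487804878 268.9512195121951 492 [array([ 0.4381, -0.0033,  0.065 ]), array([ 0.4388, -0.0019,  0.08  ]), array([ 0.4392, -0.001 ,  0.09  ])]
```

View pics/k.png

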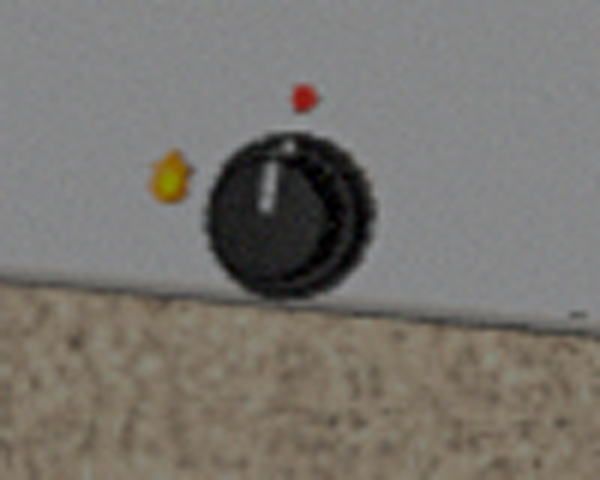

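Call:
carry_out:
  deltas:
    - [0.031, -0.042, 0, 0, 0, 0, 100]
    - [0.031, -0.042, 0, 0, 0, 0, 100]
    - [0.031, -0.042, 0, 0, 0, 0, 100]
    - [0.031, -0.042, 0, 0, 0, 0, 100]
    - [0.031, -0.042, 0, 0, 0, 0, 100]

```text
clock: 1.32
ee_pos: [0.2915, -0.3324, 0.2315]
orientation: [0.0, 0.984, 0.179, 0.0]
ft_force: [0.7, 0.3, -0.1]
gripper_width: 0.0855
grasp_force: 0.0
```

Call:
carry_out:
  deltas:
    - [0.031, -0.042, 0, 0, 0, 0, 100]
    - [0.031, -0.042, 0, 0, 0, 0, 100]
    - [0.031, -0.042, 0, 0, 0, 0, 100]
    - [0.031, -0.042, 0, 0, 0, 0, 100]
    - [0.031, -0.042, 0, 0, 0, 0, 100]

```text
clock: 1.95
ee_pos: [0.3627, -0.0812, 0.2318]
orientation: [0.0, 0.984, 0.179, 0.001]
ft_force: [1.0, 0.2, -0.5]
gripper_width: 0.0852
grasp_force: 0.0
```

Call:
carry_out:
  deltas:
    - [0.031, -0.042, 0, 0, 0, 0, 100]
    - [0.031, -0.042, 0, 0, 0, 0, 100]
    - [0.031, -0.042, 0, 0, 0, 0, 100]
    - [0.031, -0.042, 0, 0, 0, 0, 100]
    - [0, 0, 0, 0, 0, 0, 100]

```text
clock: 2.58
ee_pos: [0.4199, 0.1211, 0.2317]
orientation: [-0.0, 0.983, 0.182, 0.001]
ft_force: [-0.2, -0.1, -0.4]
gripper_width: 0.0852
grasp_force: 0.0
```

Call:
carry_out:
  deltas:
    - [0.03, -0.04, 0, 0, 0, 0, 100]
    - [0.03, -0.04, 0, 0, 0, 0, 100]
    - [0.03, -0.039, 0, 0, 0, 0, 100]
    - [0, 0, 0.03, 0, 0, 0, 100]
    - [0, 0, 0, 0, 0, 0, 100]

```text
clock: 3.2
ee_pos: [0.4594, 0.2595, 0.1988]
orientation: [0.001, 0.984, 0.179, -0.003]
ft_force: [-0.0, -1.0, -0.5]
gripper_width: 0.0858
grasp_force: 0.0
```

```bash
python3 - <<'E'
from h import *
p=viewer.snapshot("wrist"); f=p["frame"].copy()
for l in ["left_knob"]:
    print([(np.round(d["at"],4),round(d["p"],2)) for d in finder.look_for(p,l)][:3])
R=np.array(p["rvec"],float);t=np.array(p["tvec"],float);d=np.array([p["k1"],0,0,0,0],float)
a=np.linspace(0,2*np.pi,60)
for rad,z in ((.019,.09),(.024,.065)):
    q=np.c_[.461+rad*np.cos(a),.264+rad*np.sin(a),a*0+z]
    u=cv2.projectPoints(q,R,t,np.array(p["mtx"]),d)[0]
    cv2.polylines(f,[u.astype(np.int32)],True,(0,255,0),1)
cv2.imwrite("pics/w1.png",f); o=robot.observe();print(o["ee_pos"],o["orientation"],o["joint_pos"])
E
```

```text
[(array([0.4697, 0.266 , 0.0879]), 0.97)]
[0.46137303 0.26002807 0.20133361] [ 2.98984447e-04  9.83962356e-01  1.78375285e-01 -5.01288112e-04] [ 4.31190114e-01  1.57784967e-01  1.88434913e+00 -3.69346361e-04
  1.10057855e+00  1.64348389e+00]
```

View pics/w1.png

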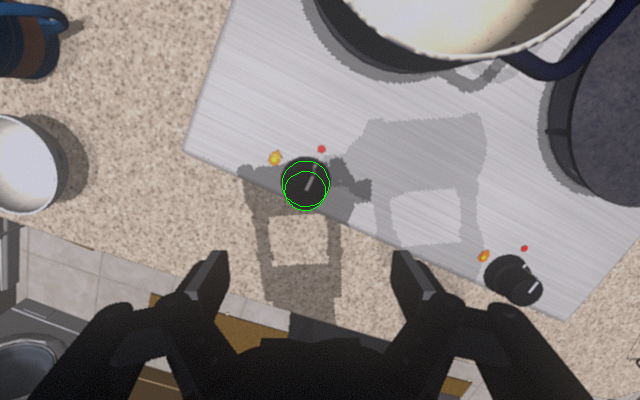

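The projected knob circles, around (306,185), lie close to the knob but look a few pixels low. I'll zoom in to check the offset.

```bash
python3 - <<'E'
from h import *
p=viewer.snapshot("wrist"); f=p["frame"]
k=finder.trace(p,"left_knob")[0]["pixels"].astype(np.uint8)
c=max(cv2.findContours(k,0,1)[0],key=cv2.contourArea);print(cv2.boundingRect(c),cv2.minEnclosingCircle(c))
R=np.array(p["rvec"],float);t=np.array(p["tvec"],float);d=np.array([p["k1"],0,0,0,0],float)
a=np.linspace(0,2*np.pi,60); g=cv2.resize(f[130:230,250:370],None,fx=6,fy=6,interpolation=cv2.INTER_CUBIC)
for x,y,col in ((.461,.264,(0,255,0)),(.466,.264,(0,0,255))):
  for rad,z in ((.019,.09),(.024,.065)):
    q=np.c_[x+rad*np.cos(a),y+rad*np.sin(a),a*0+z]
    u=cv2.projectPoints(q,R,t,np.array(p["mtx"]),d)[0]
    cv2.polylines(g,[((u-[250,130])*6+3).astype(np.int32)],True,col,1)
cv2.imwrite("pics/w2.png",g)
E
```

```text
(282, 163, 46, 48) ((304.7587890625, 186.6182098388672), 23.962116241455078)
```

View pics/w2.png

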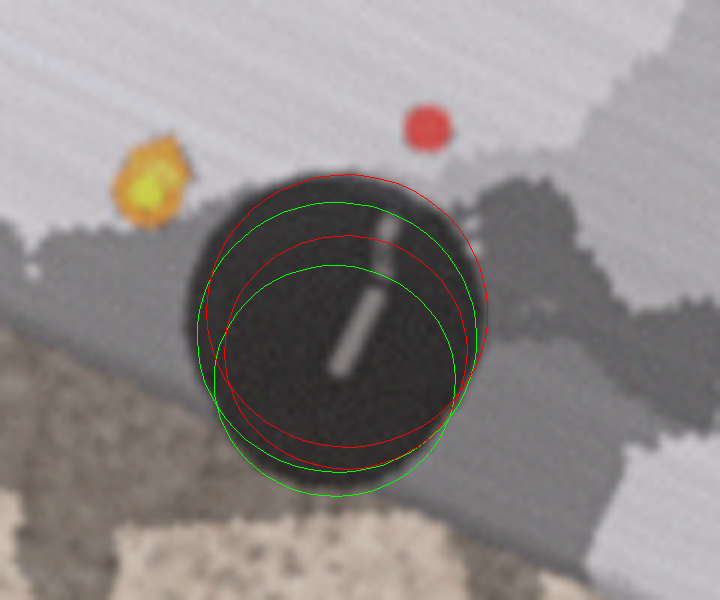

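The pictured knob sits about 2 mm further in x than predicted, so its axis is at about (0.463, 0.265). I'll correct for that and descend with the fingers open.

Call:
carry_out:
  deltas:
    - [0.0035, -0.0043, 0.03, 0, 0, 0, 100]
    - [0, 0, 0.04, 0, 0, 0, 100]
    - [0, 0, 0.04, 0, 0, 0, 100]
    - [0, 0, 0.025, 0, 0, 0, 100]
    - [0, 0, 0, 0, 0, 0, 100]

```text
clock: 4.03
ee_pos: [0.4623, 0.2653, 0.0653]
orientation: [0.0, 0.984, 0.178, -0.002]
ft_force: [0.0, 1.0, 0.6]
gripper_width: 0.0854
grasp_force: 0.0
```

Call:
carry_out:
  deltas:
    - [0, 0, 0, 0, 0, 0, 0]
    - [0, 0, 0, 0, 0, 0, 0]
    - [0, 0, 0, 0, 0, 0, 0]
    - [0, 0, 0, 0, 0, 0, 0]

```text
clock: 4.53
ee_pos: [0.4647, 0.2666, 0.0676]
orientation: [0.0, 0.984, 0.179, 0.001]
ft_force: [0.9, -2.3, 2.9]
gripper_width: 0.0362
grasp_force: 59.6
```

Call:
carry_out:
  deltas:
    - [0, 0, 0.004, 0, 0, 0, 0]
    - [0, 0, 0.004, 0, 0, 0, 0]
    - [0, 0, 0, 0, 0, 0, 0]

```text
clock: 4.9
ee_pos: [0.4648, 0.2667, 0.0612]
orientation: [0.0, 0.984, 0.179, 0.001]
ft_force: [-4.0, -5.2, 20.6]
gripper_width: 0.0362
grasp_force: 61.9
```

The knob is fully in, with 20 N on the wrist. I'll turn it anticlockwise, which is negative about tool z.

Call:
carry_out:
  deltas:
    - [0, 0, 0, 0, 0, -8, 0]
    - [0, 0, 0, 0, 0, -9, 0]
    - [0, 0, 0, 0, 0, -9, 0]
    - [0, 0, 0, 0, 0, -9, 0]
    - [0, 0, 0, 0, 0, -9, 0]

```text
clock: 5.52
ee_pos: [0.4626, 0.2689, 0.0612]
orientation: [-0.002, 0.845, 0.536, -0.0]
ft_force: [-9.0, 2.5, 21.9]
gripper_width: 0.0359
grasp_force: 62.0
```

Call:
carry_out:
  deltas:
    - [0, 0, 0, 0, 0, -9, 0]
    - [0, 0, 0, 0, 0, -9, 0]
    - [0, 0, 0, 0, 0, -9, 0]
    - [0, 0, 0, 0, 0, -8, 0]
    - [0, 0, 0, 0, 0, 0, 0]

```text
clock: 6.15
ee_pos: [0.4601, 0.269, 0.0612]
orientation: [-0.004, 0.646, 0.763, -0.001]
ft_force: [-14.0, 3.4, 26.4]
gripper_width: 0.0361
grasp_force: 62.3
```

```bash
python3 - <<'E'
from h import *
o=robot.observe();print(o["ft_force"],o["wrist_torque"],o["orientation"],o["joint_pos"])
E
```

```text
[-13.9508232    3.39177845  26.37669114] [ 0.51455491  2.47008124 -0.00637264] [-0.00396396  0.64599916  0.76332659 -0.00137394] [0.44371027 0.36667326 1.95459479 0.00828382 0.82611253 0.27195991]
```

Call:
carry_out:
  deltas:
    - [0, 0, 0, 0, 0, -4, 0]
    - [0, 0, 0, 0, 0, 0, 0]
    - [0, 0, -0.006, 0, 0, 0, 0]
    - [0, 0, 0, 0, 0, 0, 0]

```text
clock: 6.65
ee_pos: [0.4596, 0.2688, 0.0642]
orientation: [-0.004, 0.619, 0.785, -0.001]
ft_force: [-6.9, 6.9, 4.5]
gripper_width: 0.036
grasp_force: 60.3
```

Call:
carry_out:
  deltas:
    - [0, 0, 0, 0, 0, 0, 100]
    - [0, 0, 0, 0, 0, 0, 100]
    - [0, 0, 0, 0, 0, 0, 100]
    - [0, 0, 0, 0, 0, 0, 100]

```text
clock: 7.15
ee_pos: [0.4634, 0.2662, 0.0641]
orientation: [-0.0, 0.618, 0.786, -0.0]
ft_force: [-0.1, 0.8, 0.1]
gripper_width: 0.0853
grasp_force: 0.0
```

Call:
carry_out:
  deltas:
    - [0, 0, -0.03, 0, 0, 0, 100]
    - [0, 0, -0.04, 0, 0, 0, 100]
    - [0, 0, -0.05, 0, 0, 0, 100]
    - [0, 0, 0, 0, 0, 0, 100]
    - [0, 0, 0, 0, 0, 0, 100]

```text
clock: 7.78
ee_pos: [0.463, 0.2661, 0.1839]
orientation: [-0.0, 0.618, 0.786, -0.0]
ft_force: [-0.3, -1.0, -1.0]
gripper_width: 0.0851
grasp_force: 0.0
```

```bash
python3 - <<'E'
from h import *
p=viewer.snapshot("wrist"); cv2.imwrite("pics/w3.png",p["frame"])
p=viewer.snapshot("top"); print([(np.round(d["at"],4),d["p"]) for d in finder.look_for(p,"casserole")])
E
```

```text
[(array([0.6922, 0.2569, 0.081 ]), 0.67)]
```

View pics/w3.png

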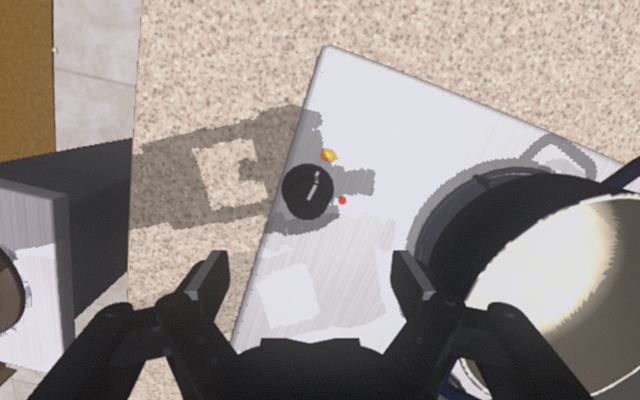

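The pointer, from (310,197) to (318,173), now lies about along the hob's left direction, by the orange flame. The casserole hasn't moved, and the gripper is clear of everything.

```bash
python3 -c "
from station import robot
print(robot.job_done())"
```

```text
the job is handed in; nothing more can be done
None
```

I pushed in the left knob, under the dark blue casserole, turned it to the orange flame mark and let go; the right knob was not touched, the casserole has not moved, and the job is handed in, though no verdict was shown.

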